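# Line up the spice jars by height on the spice board

### The arm

A 7-joint arm with a two-finger parallel gripper is mounted at the origin on a cart in front of the work surface, level with it; the furniture and walls round the work are solid. World frame = base frame: x ahead of the robot, y to its left, z up, the work surface at z = 0. Lengths are in m, angles in rad, forces in N, time in s.
With the tool pointing down it reaches from about 0.4 to 0.875 m from the base axis. Payload 6.5 kg.
Tool frame: the origin (TCP) lies midway between the tips of the shut fingers; the grasp point (between the pads) lies 19 mm behind it (robot.pinch_z is the distance from the TCP to the grasp point, in m); z points along the fingers, y is the direction in which the jaws open and shut (so a half turn about z gives the same grasp; the last joint's range is limited). The gripper opens to 88 mm and grips with 3 to 60 N. Pads are 18 mm wide; open, the fingers measure 123 mm over their backs; the gripper's body (75 mm by 187 mm) begins 45 mm behind the grasp point.
Start: joints at [-1.236, 0.536, -0.004, 1.538, 0.003, 1.067, -0.071], TCP at [0.254, 0.598, 0.239] pointing down, gripper open.
Joint ranges: [-2.7, 2.7], [-0.37, 2.16], [-1.27, 1.26], [0.24, 2.4], [-1.31, 4.45], [0.19, 1.91], [-2.76, 2.76]. Speed limits (rad/s): [2.39, 2.39, 3.14, 3.14, 3.14, 3.14, 3.14].

### API

Orientations are given as a rotation vector (axis times angle).
In Python, from station import robot gives the robot as it stands.
- The arm moves only by the tool arm_command, never from a script. Its argument "deltas" is a list of rows, each an object of numbers: "x", "y", "z": the shift along the tool's x, y, z as a fraction of full scale; "wx", "wy", "wz": the turn, a rotation vector about the tool's x, y, z as a fraction of full scale; "claw": the opening, from 0 (shut) to 1 (fully open). In form: [{"x": .., "y": .., "z": .., "wx": .., "wy": .., "wz": .., "claw": ..}, ...]. A call has 1 to 10 rows; each row is the pose to reach, as a shift and turn from the pose commanded when the call began, along the tool's axes at that moment; what a row does not reach only later rows make up. Full scale, the value 1, is 0.5 m for a shift and 60 degrees for a turn. A row lasts 1/8 s, in which the tool goes at most 62.5 mm and 10.7 degrees, less where a joint would pass 70% of its speed; a pose out of reach is approached as far as the arm can. A call with a number of a shift or a turn outside -1 to 1 is refused whole. A call with a gripper value outside its range is refused whole. The fingers move at their own pace and stop on an object; the grip force is fixed at half the most. Time passes only in rows, so rows that repeat a pose let the fingers close. It gives the time, the measured TCP pose, the force and the opening at its end, in the units of the state.
- robot.read_state(): the state, without advancing time (a new reading comes with each control period).
- robot.camera(name): name is "scene" or "top" or "wrist"; returns (picture, depth): 400x640x3 uint8, blue, green, red; 400x640 float32, m along the optical axis (not along the pixel's ray), 0 where there is no reading.
- robot.camera_info(name): a dict with "fov_y" (degrees; the focal length in pixels is half the picture's height over the tangent of half this angle, whatever the lens; pixels are square), "cx", "cy" (the principal point, pixels), "rvec" (rotation vector, rad) and "tvec" (3), from world to camera coordinates, as OpenCV has them; the wrist camera has in their place "hand_eye" (4x4, takes a point from camera to tool coordinates, whose origin is the TCP and whose axes are the flange's). Camera axes: x right, y down, z forward; pixel columns grow to the right and rows downward; lengths in m; the calibration is good to about 2 mm. A picture is of the moment at which its call begins: read the wrist's pose just before it. camera_info takes no time and is no camera call.
- robot.close_job(): hands the job in, once; it reports no verdict.
The state is a dict: "t": time; "q": joint angles; "joint_vel": joint speeds; "tau": joint torques, N m; "position": TCP position; "tool_rot": TCP orientation; "ft_force": force on the tool from outside, world axes, zero at the start; "torque": the same for the moment, N m; "gripper_width": finger opening in m.
Only numpy, scipy, OpenCV 4.12 (cv2) and the standard library are available. Lean on these libraries where they do the work, as an engineer would, in place of code of your own. Each camera call takes 0.05 s, during which the arm holds its last target.

### The job

Put the four white spice jars on the spice board in order of height, one standing upright in the middle of each cork coaster: the tallest on the coaster next to the board's tall end panel, then step by step down to the shortest beside the low lip. Set each jar down gently; do not drop or bang it onto its coaster.

Things in the scene. Friction and masses are not known exactly. Their poses are not given: they have to be found in the camera images.
- jar_tallest_center (a point): Largest of four loose spice jars: plain upright cylinder of white glazed ceramic with a flush light-wood lid fixed on it, 60 mm in diameter and 88 mm high in all. The point is its centre, half-way up; z is its upright axis.
- jar_second_center (a point): Second largest of four loose spice jars: plain upright cylinder of white glazed ceramic with a flush light-wood lid fixed on it, 52 mm in diameter and 74 mm high in all. The point is its centre, half-way up; z is its upright axis.
- jar_third_center (a point): Third largest of four loose spice jars: plain upright cylinder of white glazed ceramic with a flush light-wood lid fixed on it, 44 mm in diameter and 60 mm high in all. The point is its centre, half-way up; z is its upright axis.
- jar_shortest_center (a point): Smallest of four loose spice jars: plain upright cylinder of white glazed ceramic with a flush light-wood lid fixed on it, 36 mm in diameter and 46 mm high in all. The point is its centre, half-way up; z is its upright axis.
- coaster_a: One of four equal round cork coasters, 70 mm across, 5 mm thick, fixed in a row on the dark spice board about 84 mm apart; this letter may be at any place in the row. Origin: centre of its underside, which is 18 mm above the worktop; its top, on which a jar stands, is 23 mm above the worktop.
- coaster_b: One of four equal round cork coasters, 70 mm across, 5 mm thick, fixed in a row on the dark spice board about 84 mm apart; this letter may be at any place in the row. Origin: centre of its underside, which is 18 mm above the worktop; its top, on which a jar stands, is 23 mm above the worktop.
- coaster_c: One of four equal round cork coasters, 70 mm across, 5 mm thick, fixed in a row on the dark spice board about 84 mm apart; this letter may be at any place in the row. Origin: centre of its underside, which is 18 mm above the worktop; its top, on which a jar stands, is 23 mm above the worktop.
- coaster_d: One of four equal round cork coasters, 70 mm across, 5 mm thick, fixed in a row on the dark spice board about 84 mm apart; this letter may be at any place in the row. Origin: centre of its underside, which is 18 mm above the worktop; its top, on which a jar stands, is 23 mm above the worktop.
- spice_board: Dark wooden board fixed on the worktop, 105 x 386 x 18 mm. Origin: centre of its underside; y along its length and the row of coasters (at about y = -126, -42, 42, 126 mm, off by up to 3 mm along, 6 mm across), z up. Behind it on the left is a dish rack (front x = 0.54 m, right side y = 0.07 m, 130 mm high, plates 350 mm); wall cabinets hang behind (front x = 0.665 m, underside z = 0.46 m).
- tall_end: The tall end panel, dark wood, upright across one end of the spice board: 95 mm across the board, 16 mm thick, 40 mm high on top of the board, so its top is 58 mm above the worktop. Origin: centre of its underside, 184 mm from the board's centre along the board's y, at either the +y or the -y end. The other end has only a 10 mm high lip of the same wood.
There are look-alikes about, which are no part of the job. What is shaped like the part that bears jar_shortest_center but green is not meant.

How it is judged:
By the outcome, as a careful person would: the job done as asked, in the order asked, and still so for the second after the job is handed in, with the robot touching nothing.
It also fails if it takes over 114 s, if anything falls off the work surface, if the arm or the gripper's body presses on something with over 40 N, if the wrist force passes 120 N, or if a joint passes its speed limit or range.

## Working session

There is one attempt and no reset: what is moved stays moved. The work goes in short steps, Python scripts to look and compute and a tool call to move; the robot and the scene stay as the last step left them, time stands still between calls to the robot, and variables do not carry over. Pictures are saved under pics/ and viewed, and the job is handed in when it is done.

Besides the shell and the picture viewer there is one more tool, called after "Request:" as name(argument=value, ...), one argument or row to a line, values as JSON. arm_command: Moves the arm, as the interface text tells. Its arguments: {"type":"object","properties":{"deltas":{"type":"array","items":{"type":"object","properties":{"x":{"type":"number"},"y":{"type":"number"},"z":{"type":"number"},"wx":{"type":"number"},"wy":{"type":"number"},"wz":{"type":"number"},"claw":{"type":"number"}}}}},"required":["deltas"]}

```bash
ls; mkdir -p pics
python3 - <<'E'
from station import robot
import cv2,numpy as np
s=robot.read_state();print({k:np.round(v,3).tolist() for k,v in s.items()}, robot.pinch_z)
for n in("scene","top"):
    im,d=robot.camera(n);cv2.imwrite(f"pics/{n}0.png",im);np.savez(f"{n}0.npz",im=im,d=d);print(n,robot.camera_info(n))
print(robot.camera_info("wrist"))
E
```

```text
pics
{'t': 0.0, 'q': [-1.236, 0.537, -0.004, 1.539, 0.003, 1.067, -0.071], 'joint_vel': [-0.0, -0.0, -0.001, -0.0, 0.0, -0.001, 0.001], 'tau': [0.0, -57.098, 0.991, -25.16, -0.056, 0.018, 0.0], 'position': [0.253, 0.598, 0.238], 'tool_rot': [-0.625, -3.079, 0.003], 'ft_force': [-0.086, 0.562, 0.409], 'torque': [-0.006, 0.005, -0.049], 'gripper_width': 0.088} 0.0187
scene {'fov_y': 56.20816206315075, 'cx': 324.71368569711655, 'cy': 201.5133665457093, 'rvec': array([ 0.85153308, -2.20744034,  1.39749005]), 'tvec': array([0.36020234, 0.19402267, 0.80803415])}
top {'fov_y': 49.02410787485697, 'cx': 319.51615186579386, 'cy': 193.76667834581997, 'rvec': array([ 2.17602631, -2.2286875 ,  0.07472288]), 'tvec': array([0.0106547 , 0.47499352, 1.43227938])}
{'fov_y': 69.86106657897061, 'cx': 318.46982534832875, 'cy': 196.53933228899982, 'hand_eye': array([[-1.01135028e-03, -9.54120139e-01, -2.99422339e-01,
         7.80900133e-02],
       [ 9.99999343e-01, -8.03149665e-04, -8.18403682e-04,
        -2.27930052e-04],
       [ 5.40374484e-04, -2.99422970e-01,  9.54120324e-01,
        -1.45847119e-01],
       [ 0.00000000e+00,  0.00000000e+00,  0.00000000e+00,
         1.00000000e+00]])}
```

View pics/scene0.png

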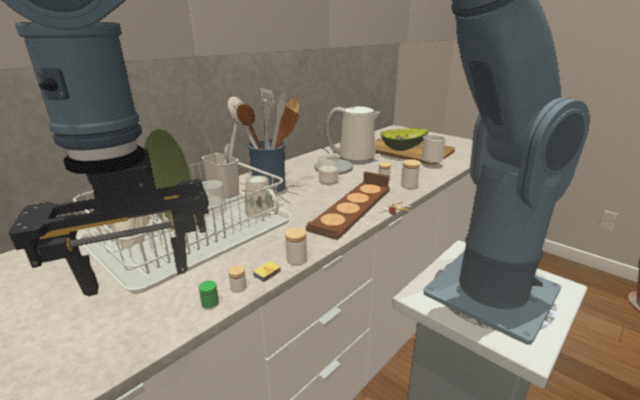

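View pics/top0.png

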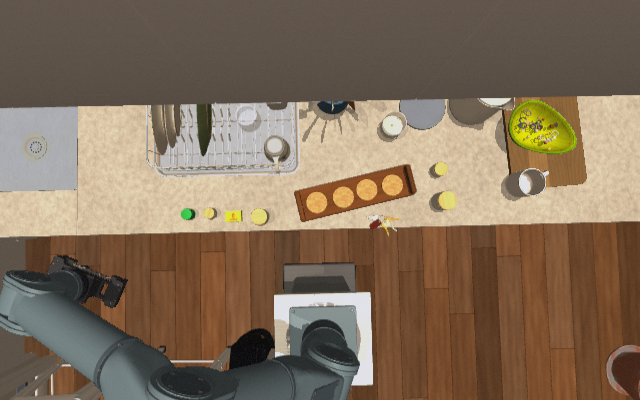

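The top view shows four wood-lidded white jars at (210,213), (259,216), (440,169) and (447,201). There's a green look-alike at (187,214), a yellow sponge at (233,216), and white cups at (392,125) and (532,182). The board has four coasters, with its tall panel at the right (−y) end near (410,180).

```bash
cat > h.py <<'E'
import numpy as np,cv2
from station import robot
def K(n):
    i=robot.camera_info(n);f=200/np.tan(np.radians(i['fov_y'])/2);return f,i['cx'],i['cy'],i
def cloud(n,d):
    f,cx,cy,i=K(n);v,u=np.mgrid[0:400,0:640]
    P=np.dstack([(u-cx)/f*d,(v-cy)/f*d,d])
    R=cv2.Rodrigues(i['rvec'])[0];return (P-i['tvec'])@R
def cloudw(d,s):
    f,cx,cy,i=K('wrist');v,u=np.mgrid[0:400,0:640]
    P=np.dstack([(u-cx)/f*d,(v-cy)/f*d,d]);H=i['hand_eye'];P=P@H[:3,:3].T+H[:3,3]
    R=cv2.Rodrigues(np.array(s['tool_rot']))[0];return P@R.T+s['position']
E
python3 - <<'E'
from h import *
z=np.load('top0.npz');W=cloud('top',z['d']);im=z['im']
for n,(u,v) in dict(j1=(210,213),j2=(259,216),j3=(440,169),j4=(447,201),green=(187,214)).items():
    w=W[v-14:v+15,u-14:u+15];c=W[v-1:v+2,u-1:u+2].reshape(-1,3).mean(0)
    m=abs(w[...,2]-c[2])<.006
    p=w[m];
    A=p[:,0].size*np.median(z['d'][v-2:v+3,u-2:u+3])**2/K('top')[0]**2
    mm=(p.min(0)+p.max(0))/2
    print(n,c.round(4),'mid',mm.round(4),'mean',p.mean(0).round(4),'dia',round(2*(A/np.pi)**.5,4),'ext',np.ptp(p,axis=0).round(3), im[v,u])
hsv=cv2.cvtColor(im,cv2.COLOR_BGR2HSV)
for u,v in((317,202),(343,197),(367,190),(392,185)):
    roi=im[v-14:v+15,u-14:u+15].astype(int);m=(roi[...,2]>170).astype(np.uint8)
    k,l,s,cc=cv2.connectedComponentsWithStats(m);b=l[14,14];M=l==b
    p=W[v-14:v+15,u-14:u+15][M];print('coaster',np.median(p,axis=0).round(4),p.mean(0).round(4),M.sum(),np.ptp(p,axis=0).round(3))
# worktop z
print(W[225,150:160,2].mean(), W[220,300:420:20].round(4))
c=cv2.resize(im[90:240,160:480],None,fx=2.5,fy=2.5,interpolation=cv2.INTER_CUBIC);cv2.imwrite('pics/c1.png',c)
s=np.load('scene0.npz')['im'];cv2.imwrite('pics/c2.png',cv2.resize(s[130:320,190:450],None,fx=3,fy=3,interpolation=cv2.INTER_CUBIC))
E
```

```text
j1 [0.42   0.3513 0.0467] mid [0.4233 0.3566 0.0465] mean [0.4221 0.356  0.0461] dia 0.0346 ext [0.032 0.034 0.012] [116 211 226]
j2 [0.4065 0.1917 0.0751] mid [0.4066 0.1935 0.0745] mean [0.4068 0.1932 0.0742] dia 0.0502 ext [0.05  0.048 0.011] [117 215 227]
j3 [ 0.543  -0.3881  0.0605] mid [ 0.5462 -0.3899  0.0603] mean [ 0.5459 -0.3895  0.0605] dia 0.0422 ext [0.04  0.041 0.012] [121 216 227]
j4 [ 0.4391 -0.3979  0.0888] mid [ 0.4424 -0.398   0.0888] mean [ 0.4429 -0.398   0.0885] dia 0.059 ext [0.057 0.058 0.012] [119 216 226]
green [0.4186 0.4247 0.046 ] mid [0.4218 0.4285 0.0459] mean [0.4207 0.4276 0.0462] dia 0.0355 ext [0.032 0.033 0.011] [ 79 202  63]
coaster [0.4479 0.0111 0.0235] [0.4477 0.0109 0.0313] 356 [0.081 0.066 1.444]
coaster [ 0.463  -0.0771  0.0236] [ 0.4636 -0.077   0.0234] 363 [0.069 0.066 0.024]
coaster [ 0.4863 -0.154   0.0235] [ 0.4859 -0.1544  0.0235] 359 [0.069 0.066 0.017]
coaster [ 0.4985 -0.2392  0.0236] [ 0.499  -0.2383  0.0276] 358 [0.135 0.296 1.441]
-0.001207297011744795 [[ 3.904e-01  6.580e-02 -2.300e-03]
 [ 3.888e-01 -3.000e-04  2.800e-03]
 [ 3.872e-01 -6.650e-02  2.400e-03]
 [ 3.855e-01 -1.330e-01  4.000e-04]
 [ 3.839e-01 -1.991e-01  2.500e-03]
 [ 3.823e-01 -2.650e-01  4.800e-03]]
```

View pics/c1.png

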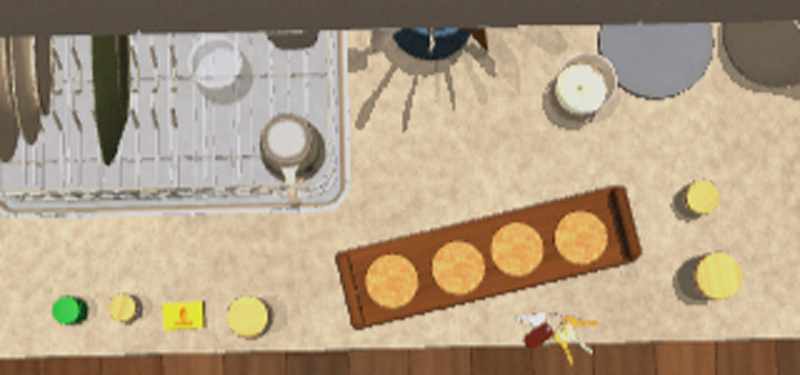

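View pics/c2.png

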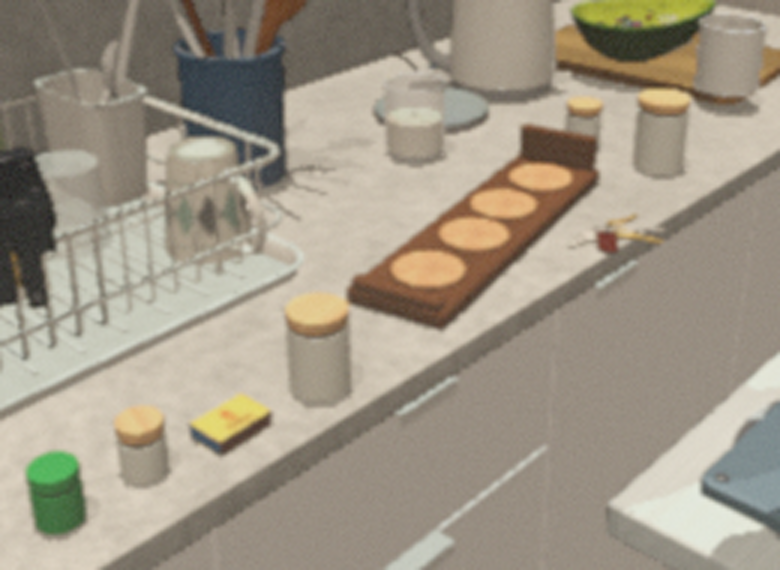

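Heights and diameters match, so the identities are clear:

| Jar | Pixel | x, y (m) |
|---|---|---|
| Tallest | (447,201) | 0.4425, −0.398 |
| Second | (259,216) | 0.4067, 0.193 |
| Third | (440,169) | 0.546, −0.390 |
| Shortest (white, not the green one at (187,214)) | (210,213) | 0.4225, 0.356 |

The tall panel is at the −y end, and the crops confirm this. I'll start with the shortest jar because it's nearest.

```bash
cat >> h.py <<'E'
def plan(x,y,z,yaw=None,s=None):
    s=s or robot.read_state();R=cv2.Rodrigues(np.array(s['tool_rot']))[0]
    d=R.T@(np.array([x,y,z])-s['position'])/.5
    y0=np.degrees(np.arctan2(R[1,1],R[0,1]))
    out=d.round(4).tolist()
    if yaw is not None:
        c,q=np.cos(np.radians(yaw)),np.sin(np.radians(yaw))
        T=np.array([[-q,c,0],[c,q,0],[0,0,-1.]]);T[:,0]=[-q,c,0];T[:,1]=[c,q,0];T[:,2]=[0,0,-1]
        rv=cv2.Rodrigues(R.T@T)[0].ravel();out+=(rv/np.radians(60)).round(4).tolist()
    return out,'yaw',round(y0,2)
def st():
    s=robot.read_state();print('t',round(s['t'],2),'pos',np.round(s['position'],4),'w',round(s['gripper_width'],4),'F',np.round(s['ft_force'],1));return s
E
python3 -c "
from h import *
print(plan(.4225,.356,.20,8),plan(.4225,.356,.20,0))"
```

```text
([-0.5002, -0.3136, 0.0764, -0.0012, 0.0008, 0.984], 'yaw', np.float64(67.04)) ([-0.5002, -0.3136, 0.0764, -0.0012, 0.0009, 1.1174], 'yaw', np.float64(67.04))
```

Request:
arm_command(
  deltas=[
    {"x": -0.5,"y": -0.3136,"z": 0.0764,"wz": 0.984,"claw": 1},
    {"x": -0.5,"y": -0.3136,"z": 0.0764,"wz": 0.984,"claw": 1},
    {"x": -0.5,"y": -0.3136,"z": 0.0764,"wz": 0.984,"claw": 1},
    {"x": -0.5,"y": -0.3136,"z": 0.0764,"wz": 0.984,"claw": 1},
    {"x": -0.5,"y": -0.3136,"z": 0.0764,"wz": 0.984,"claw": 1},
    {"x": -0.5,"y": -0.3136,"z": 0.0764,"wz": 0.984,"claw": 1},
    {"x": -0.5,"y": -0.3136,"z": 0.0764,"wz": 0.984,"claw": 1},
    {"x": -0.5,"y": -0.3136,"z": 0.0764,"wz": 0.984,"claw": 1},
    {"x": -0.5,"y": -0.3136,"z": 0.0764,"wz": 0.984,"claw": 1},
  ],
)

```text
invalid input at $.deltas[0]: expected keys x, y, z, wx, wy, wz, claw
```

```bash
cat >> h.py <<'E'
def wlook(name):
    s=robot.read_state();im,d=robot.camera('wrist');cv2.imwrite(f'pics/{name}.png',im);np.savez(name,im=im,d=d,pos=s['position'],rot=s['tool_rot']);return s,im,d,cloudw(d,s)
def disc(W,x,y,z,r,tol=.006):
    m=(abs(W[...,2]-z)<tol)&(np.hypot(W[...,0]-x,W[...,1]-y)<r+.03);p=W[m]
    if len(p)<20:return None
    c,rad=cv2.minEnclosingCircle(p[:,:2].astype(np.float32));return np.round(c,4),round(rad,4),p.mean(0).round(4),len(p)
E
python3 -c "
from h import *
st();s,im,d,W=wlook('w1')
print(disc(W,.4225,.356,.046,.018),disc(W,.4067,.1933,.074,.026))
"
```

```text
t 0.1 pos [0.2534 0.598  0.238 ] w 0.0879 F [ 0.6  0.5 -0.3]
(array([0.4198, 0.3573]), 0.0182, array([0.4186, 0.3591, 0.0451]), 420) None
```

View pics/w1.png

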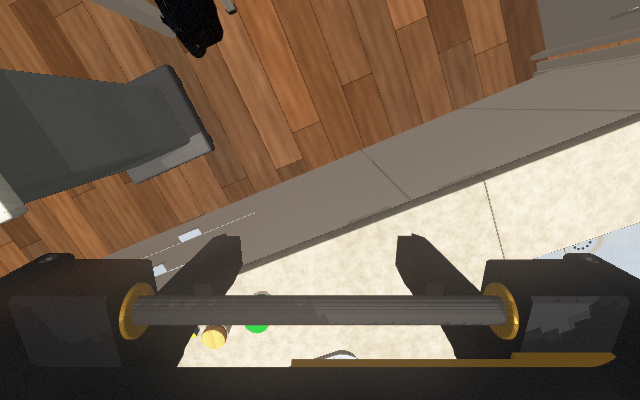

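The arm hasn't moved: every key is required in each row. The wrist view shows the shortest jar's lid at (213,338) and the green jar at (257,326). Resending with all keys.

Request:
arm_command(
  deltas=[
    {"x": -0.5,"y": -0.3136,"z": 0.0764,"wx": 0,"wy": 0,"wz": 0.984,"claw": 1},
    {"x": -0.5,"y": -0.3136,"z": 0.0764,"wx": 0,"wy": 0,"wz": 0.984,"claw": 1},
    {"x": -0.5,"y": -0.3136,"z": 0.0764,"wx": 0,"wy": 0,"wz": 0.984,"claw": 1},
    {"x": -0.5,"y": -0.3136,"z": 0.0764,"wx": 0,"wy": 0,"wz": 0.984,"claw": 1},
    {"x": -0.5,"y": -0.3136,"z": 0.0764,"wx": 0,"wy": 0,"wz": 0.984,"claw": 1},
    {"x": -0.5,"y": -0.3136,"z": 0.0764,"wx": 0,"wy": 0,"wz": 0.984,"claw": 1},
    {"x": -0.5,"y": -0.3136,"z": 0.0764,"wx": 0,"wy": 0,"wz": 0.984,"claw": 1},
    {"x": -0.5,"y": -0.3136,"z": 0.0764,"wx": 0,"wy": 0,"wz": 0.984,"claw": 1},
    {"x": -0.5,"y": -0.3136,"z": 0.0764,"wx": 0,"wy": 0,"wz": 0.984,"claw": 1},
  ],
)

```text
t: 1.27
position: [0.4222, 0.3572, 0.2005]
tool_rot: [-2.058, -2.373, -0.0]
ft_force: [-0.0, 0.1, 1.2]
gripper_width: 0.088
```

```bash
python3 -c "
from h import *
st();s,im,d,W=wlook('w2')
print(disc(W,.4225,.356,.046,.018),disc(W,.4067,.1933,.074,.026))
print(plan(.4225,.356,.01,0),plan(.4225,.356,.1,0))
"
```

```text
t 1.27 pos [0.4222 0.3572 0.2005] w 0.088 F [-0.   0.1  1.2]
(array([0.421 , 0.3572]), 0.018, array([0.421 , 0.3581, 0.0456]), 823) (array([0.406 , 0.1885]), 0.0246, array([0.4076, 0.1811, 0.0738]), 456)
([-0.0023, 0.0002, 0.381, -0.0001, -0.0001, 0.1351], 'yaw', np.float64(8.11)) ([-0.0023, 0.0002, 0.201, -0.0001, -0.0001, 0.1351], 'yaw', np.float64(8.11))
```

View pics/w2.png

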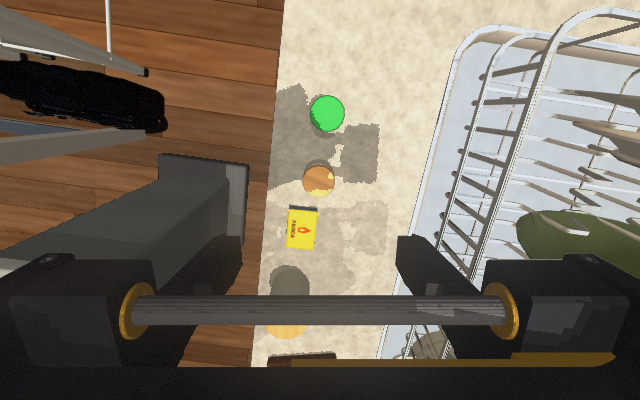

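The wrist view shows the shortest white jar's lid at (318,181), midway between the fingers. The green jar is at (327,113) and the sponge at (301,229). Descending to grasp.

Request:
arm_command(
  deltas=[
    {"x": 0,"y": -0.002,"z": 0.12,"wx": 0,"wy": 0,"wz": 0.135,"claw": 1},
    {"x": 0,"y": -0.002,"z": 0.24,"wx": 0,"wy": 0,"wz": 0.135,"claw": 1},
    {"x": 0,"y": -0.002,"z": 0.32,"wx": 0,"wy": 0,"wz": 0.135,"claw": 1},
    {"x": 0,"y": -0.002,"z": 0.36,"wx": 0,"wy": 0,"wz": 0.135,"claw": 1},
    {"x": 0,"y": -0.002,"z": 0.38,"wx": 0,"wy": 0,"wz": 0.135,"claw": 1},
    {"x": 0,"y": -0.002,"z": 0.38,"wx": 0,"wy": 0,"wz": 0.135,"claw": 0.6},
    {"x": 0,"y": -0.002,"z": 0.38,"wx": 0,"wy": 0,"wz": 0.135,"claw": 0.3},
    {"x": 0,"y": -0.002,"z": 0.38,"wx": 0,"wy": 0,"wz": 0.135,"claw": 0},
    {"x": 0,"y": -0.002,"z": 0.38,"wx": 0,"wy": 0,"wz": 0.135,"claw": 0},
    {"x": 0,"y": -0.002,"z": 0.38,"wx": 0,"wy": 0,"wz": 0.135,"claw": 0},
  ],
)

```text
t: 2.58
position: [0.4217, 0.3566, 0.0108]
tool_rot: [2.223, 2.219, 0.001]
ft_force: [-0.1, -1.1, 0.2]
gripper_width: 0.04
```

Request:
arm_command(
  deltas=[
    {"x": 0,"y": 0,"z": 0,"wx": 0,"wy": 0,"wz": 0,"claw": 0},
    {"x": 0,"y": 0,"z": 0,"wx": 0,"wy": 0,"wz": 0,"claw": 0},
    {"x": 0,"y": 0,"z": -0.05,"wx": 0,"wy": 0,"wz": 0,"claw": 0},
    {"x": 0,"y": 0,"z": -0.15,"wx": 0,"wy": 0,"wz": 0,"claw": 0},
    {"x": 0,"y": 0,"z": -0.26,"wx": 0,"wy": 0,"wz": 0,"claw": 0},
    {"x": -0.1,"y": 0.01,"z": -0.28,"wx": 0,"wy": 0,"wz": 0,"claw": 0},
    {"x": -0.22,"y": 0.02,"z": -0.28,"wx": 0,"wy": 0,"wz": 0,"claw": 0},
    {"x": -0.34,"y": 0.03,"z": -0.28,"wx": 0,"wy": 0,"wz": 0,"claw": 0},
    {"x": -0.46,"y": 0.04,"z": -0.28,"wx": 0,"wy": 0,"wz": 0,"claw": 0},
    {"x": -0.56,"y": 0.052,"z": -0.28,"wx": 0,"wy": 0,"wz": 0,"claw": 0},
  ],
)

```text
t: 3.82
position: [0.4468, 0.074, 0.1505]
tool_rot: [2.225, 2.218, -0.0]
ft_force: [1.4, -0.4, -0.5]
gripper_width: 0.0353
```

```bash
python3 -c "
from h import *
st();print(plan(.4478,.011,.10,0))
s,im,d,W=wlook('w3')
im=im.astype(int)
"
```

```text
t 3.83 pos [0.4468 0.074  0.1505] w 0.0353 F [ 1.4 -0.4 -0.5]
([-0.126, 0.0025, 0.1011, -0.0001, 0.0002, -0.0027], 'yaw', np.float64(-0.16))
```

View pics/w3.png

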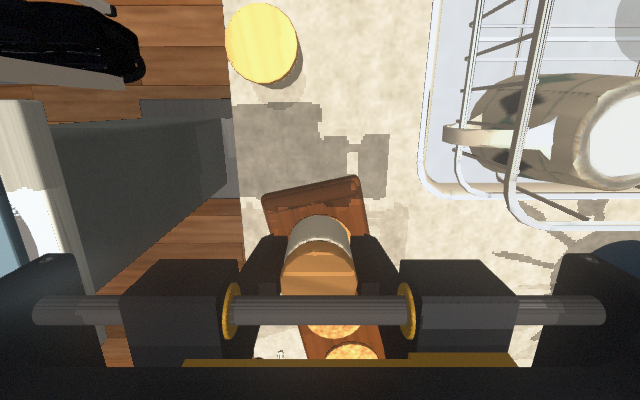

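The jar is held (opening 35 mm) and upright. The second jar's lid is at (262,43). I'll refine the coaster centres before placing.

Run:
```python
from h import *
z=np.load('top0.npz');im=z['im'];f,cx,cy,i=K('top');R=cv2.Rodrigues(i['rvec'])[0]
big=cv2.resize(im,None,fx=6,fy=6,interpolation=cv2.INTER_CUBIC)
for u,v in((317,202),(343,197),(367,190),(392,185)):
    r=big[(v-16)*6:(v+17)*6,(u-16)*6:(u+17)*6];g=r[...,2]
    t,m=cv2.threshold(g,0,255,cv2.THRESH_OTSU)
    m=cv2.morphologyEx(m,cv2.MORPH_OPEN,np.ones((13,13)))
    k,l,s,c=cv2.connectedComponentsWithStats(m);b=l[99,99]
    cs=max(cv2.findContours((l==b).astype(np.uint8),0,1)[0],key=cv2.contourArea)
    (ex,ey),ax,_=cv2.fitEllipse(cs);pu=(ex+.5)/6-.5+u-16;pv=(ey+.5)/6-.5+v-16
    ray=R.T@np.array([(pu-cx)/f,(pv-cy)/f,1]);C=-R.T@i['tvec'];lam=(.023-C[2])/ray[2];print((C+lam*ray).round(4),np.array(ax)/6*1.43/f,t)
```

```text
[0.4479 0.0107 0.023 ] [0.06754046 0.06908998] 178.0
[ 0.4633 -0.0768  0.023 ] [0.06786621 0.06877908] 179.0
[ 0.4858 -0.1544  0.023 ] [0.06742058 0.06901135] 179.0
[ 0.499 -0.239  0.023] [0.06787958 0.06902888] 173.0
```

Request:
arm_command(
  deltas=[
    {"x": -0.07,"y": 0.002,"z": 0,"wx": 0,"wy": 0,"wz": 0,"claw": 0},
    {"x": -0.1265,"y": 0.002,"z": 0.04,"wx": 0,"wy": 0,"wz": 0,"claw": 0},
    {"x": -0.1265,"y": 0.002,"z": 0.11,"wx": 0,"wy": 0,"wz": 0,"claw": 0},
    {"x": -0.1265,"y": 0.002,"z": 0.17,"wx": 0,"wy": 0,"wz": 0,"claw": 0},
    {"x": -0.1265,"y": 0.002,"z": 0.205,"wx": 0,"wy": 0,"wz": 0,"claw": 0},
    {"x": -0.1265,"y": 0.002,"z": 0.22,"wx": 0,"wy": 0,"wz": 0,"claw": 0},
    {"x": -0.1265,"y": 0.002,"z": 0.227,"wx": 0,"wy": 0,"wz": 0,"claw": 0},
    {"x": -0.1265,"y": 0.002,"z": 0.227,"wx": 0,"wy": 0,"wz": 0,"claw": 0},
    {"x": -0.1265,"y": 0.002,"z": 0.227,"wx": 0,"wy": 0,"wz": 0,"claw": 0},
  ],
)

```text
t: 5.0
position: [0.4485, 0.0132, 0.0376]
tool_rot: [2.223, 2.219, 0.001]
ft_force: [0.4, -0.5, -0.9]
gripper_width: 0.035
```

```bash
python3 -c "
from h import *
st();print(plan(.4479,.0112,.034,0))"
```

```text
t 5.0 pos [0.4485 0.0132 0.0376] w 0.035 F [ 0.4 -0.5 -0.9]
([-0.0041, -0.0011, 0.0071, 0.001, -0.0002, -0.0017], 'yaw', np.float64(-0.1))
```

Request:
arm_command(
  deltas=[
    {"x": -0.004,"y": -0.001,"z": 0.001,"wx": 0,"wy": 0,"wz": 0,"claw": 0},
    {"x": -0.004,"y": -0.001,"z": 0.003,"wx": 0,"wy": 0,"wz": 0,"claw": 0},
    {"x": -0.004,"y": -0.001,"z": 0.005,"wx": 0,"wy": 0,"wz": 0,"claw": 0},
    {"x": -0.004,"y": -0.001,"z": 0.006,"wx": 0,"wy": 0,"wz": 0,"claw": 0},
    {"x": -0.004,"y": -0.001,"z": 0.006,"wx": 0,"wy": 0,"wz": 0,"claw": 0},
  ],
)

```text
t: 5.62
position: [0.4475, 0.0111, 0.034]
tool_rot: [-2.223, -2.219, 0.0]
ft_force: [-0.1, -0.4, -0.1]
gripper_width: 0.035
```

Request:
arm_command(
  deltas=[
    {"x": 0,"y": 0,"z": 0.001,"wx": 0,"wy": 0,"wz": 0,"claw": 0},
    {"x": 0,"y": 0,"z": 0.002,"wx": 0,"wy": 0,"wz": 0,"claw": 0},
    {"x": 0,"y": 0,"z": 0.002,"wx": 0,"wy": 0,"wz": 0,"claw": 0},
  ],
)

```text
t: 6.0
position: [0.4475, 0.0111, 0.0336]
tool_rot: [-2.223, -2.219, -0.0]
ft_force: [-3.0, -0.1, 9.4]
gripper_width: 0.0345
```

Contact at 9 N, as expected. Releasing and rising.

Request:
arm_command(
  deltas=[
    {"x": 0,"y": 0,"z": 0,"wx": 0,"wy": 0,"wz": 0,"claw": 0.6},
    {"x": 0,"y": 0,"z": 0,"wx": 0,"wy": 0,"wz": 0,"claw": 0.7},
    {"x": 0,"y": 0,"z": 0,"wx": 0,"wy": 0,"wz": 0,"claw": 0.7},
    {"x": 0,"y": 0,"z": -0.04,"wx": 0,"wy": 0,"wz": 0,"claw": 0.8},
    {"x": 0,"y": 0,"z": -0.15,"wx": 0,"wy": 0,"wz": 0,"claw": 1},
    {"x": 0,"y": 0,"z": -0.26,"wx": 0,"wy": 0,"wz": 0,"claw": 1},
    {"x": 0,"y": 0,"z": -0.33,"wx": 0,"wy": 0,"wz": 0,"claw": 1},
    {"x": 0.1,"y": -0.02,"z": -0.33,"wx": 0,"wy": 0,"wz": 0,"claw": 1},
    {"x": 0.2,"y": -0.05,"z": -0.33,"wx": 0,"wy": 0,"wz": 0,"claw": 1},
    {"x": 0.28,"y": -0.08,"z": -0.33,"wx": 0,"wy": 0,"wz": 0,"claw": 1},
  ],
)

```text
t: 7.25
position: [0.4071, 0.1531, 0.1981]
tool_rot: [-2.222, -2.22, -0.001]
ft_force: [0.5, 0.3, 0.6]
gripper_width: 0.088
```

```bash
python3 -c "
from h import *
st();s,im,d,W=wlook('w4')
r=disc(W,.4067,.1933,.074,.026);print(r,disc(W,.448,.011,.069,.018))
print(plan(.4065,.193,.028,0))"
```

```text
t 7.25 pos [0.4071 0.1531 0.1981] w 0.088 F [0.5 0.3 0.6]
(array([0.4059, 0.1937]), 0.0259, array([0.4059, 0.1944, 0.0738]), 2330) (array([0.4464, 0.0251]), 0.0121, array([0.446 , 0.0283, 0.0658]), 64)
([0.0691, 0.0037, 0.34, -0.0012, -0.0023, 0.0048], 'yaw', np.float64(0.29))
```

View pics/w4.png

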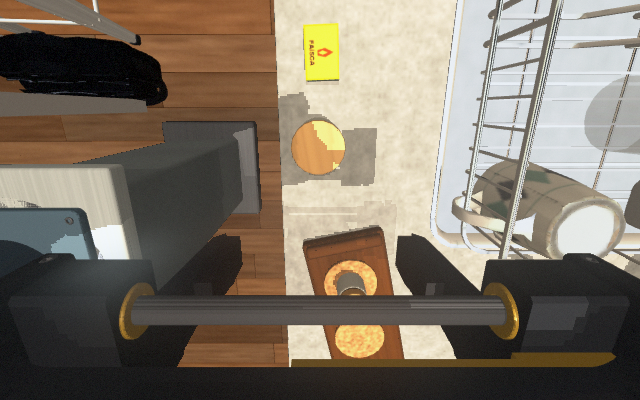

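The second jar's lid is at (319,147), position (0.406, 0.1937), and the shortest jar is standing on its coaster at (350,280).

Request:
arm_command(
  deltas=[
    {"x": 0.081,"y": -0.002,"z": 0.05,"wx": 0,"wy": 0,"wz": 0.005,"claw": 1},
    {"x": 0.081,"y": -0.002,"z": 0.15,"wx": 0,"wy": 0,"wz": 0.005,"claw": 1},
    {"x": 0.081,"y": -0.002,"z": 0.25,"wx": 0,"wy": 0,"wz": 0.005,"claw": 1},
    {"x": 0.081,"y": -0.002,"z": 0.32,"wx": 0,"wy": 0,"wz": 0.005,"claw": 1},
    {"x": 0.081,"y": -0.002,"z": 0.344,"wx": 0,"wy": 0,"wz": 0.005,"claw": 1},
    {"x": 0.081,"y": -0.002,"z": 0.344,"wx": 0,"wy": 0,"wz": 0.005,"claw": 0.8},
    {"x": 0.081,"y": -0.002,"z": 0.344,"wx": 0,"wy": 0,"wz": 0.005,"claw": 0.5},
    {"x": 0.081,"y": -0.002,"z": 0.344,"wx": 0,"wy": 0,"wz": 0.005,"claw": 0},
    {"x": 0.081,"y": -0.002,"z": 0.344,"wx": 0,"wy": 0,"wz": 0.005,"claw": 0},
    {"x": 0.081,"y": -0.002,"z": 0.344,"wx": 0,"wy": 0,"wz": 0.005,"claw": 0},
  ],
)

```text
t: 8.55
position: [0.4072, 0.192, 0.0268]
tool_rot: [2.229, 2.214, 0.002]
ft_force: [-0.5, 0.6, 7.4]
gripper_width: 0.051
```

Request:
arm_command(
  deltas=[
    {"x": 0,"y": 0,"z": 0,"wx": 0,"wy": 0,"wz": 0,"claw": 0},
    {"x": 0,"y": 0,"z": -0.04,"wx": 0,"wy": 0,"wz": 0,"claw": 0},
    {"x": 0,"y": 0,"z": -0.15,"wx": 0,"wy": 0,"wz": 0,"claw": 0},
    {"x": 0,"y": 0,"z": -0.26,"wx": 0,"wy": 0,"wz": 0,"claw": 0},
    {"x": -0.1,"y": 0.02,"z": -0.29,"wx": 0,"wy": 0,"wz": 0,"claw": 0},
    {"x": -0.22,"y": 0.05,"z": -0.29,"wx": 0,"wy": 0,"wz": 0,"claw": 0},
    {"x": -0.34,"y": 0.08,"z": -0.29,"wx": 0,"wy": 0,"wz": 0,"claw": 0},
    {"x": -0.46,"y": 0.11,"z": -0.29,"wx": 0,"wy": 0,"wz": 0,"claw": 0},
    {"x": -0.58,"y": 0.14,"z": -0.29,"wx": 0,"wy": 0,"wz": 0,"claw": 0},
    {"x": -0.695,"y": 0.157,"z": -0.29,"wx": 0,"wy": 0,"wz": 0,"claw": 0},
  ],
)

```text
t: 9.8
position: [0.4832, -0.1583, 0.1712]
tool_rot: [2.229, 2.213, 0.001]
ft_force: [1.5, 0.0, -0.8]
gripper_width: 0.0507
```

```bash
python3 -c "
from h import *
st();print(plan(.4858,-.1555,.0525,0));s,im,d,W=wlook('w5')
print(disc(W,.448,.011,.069,.018))"
```

```text
t 9.8 pos [ 0.4832 -0.1583  0.1712] w 0.0507 F [ 1.5  0.  -0.8]
([0.0055, 0.0051, 0.2374, 0.0006, -0.0001, -0.0066], 'yaw', np.float64(-0.39))
(array([ 0.4464, -0.0028]), 0.0097, array([ 0.4472, -0.0049,  0.0666]), 101)
```

View pics/w5.png

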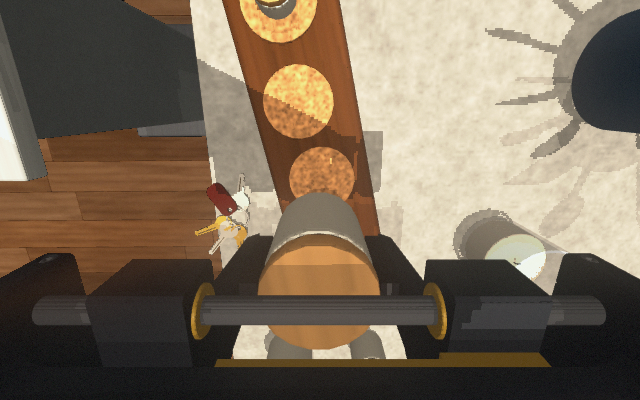

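The second jar is held upright. Coasters are visible at (298,101) and (322,172), and the target is under the jar. Descending to just above it.

Request:
arm_command(
  deltas=[
    {"x": 0.003,"y": 0.003,"z": 0.06,"wx": 0,"wy": 0,"wz": 0,"claw": 0},
    {"x": 0.003,"y": 0.003,"z": 0.14,"wx": 0,"wy": 0,"wz": 0,"claw": 0},
    {"x": 0.003,"y": 0.003,"z": 0.2,"wx": 0,"wy": 0,"wz": 0,"claw": 0},
    {"x": 0.003,"y": 0.003,"z": 0.225,"wx": 0,"wy": 0,"wz": 0,"claw": 0},
    {"x": 0.003,"y": 0.003,"z": 0.234,"wx": 0,"wy": 0,"wz": 0,"claw": 0},
    {"x": 0.003,"y": 0.003,"z": 0.234,"wx": 0,"wy": 0,"wz": 0,"claw": 0},
    {"x": 0.003,"y": 0.003,"z": 0.234,"wx": 0,"wy": 0,"wz": 0,"claw": 0},
  ],
)

```text
t: 10.72
position: [0.4851, -0.155, 0.055]
tool_rot: [2.228, 2.213, 0.002]
ft_force: [0.6, -0.0, -1.5]
gripper_width: 0.0511
```

```bash
python3 -c "
from h import *
st();print(plan(.4858,-.1555,.0500,0))"
```

```text
t 10.72 pos [ 0.4851 -0.155   0.055 ] w 0.0511 F [ 0.6 -0.  -1.5]
([-0.0009, 0.0013, 0.0099, 0.0017, 0.0003, -0.0068], 'yaw', np.float64(-0.41))
```

Request:
arm_command(
  deltas=[
    {"x": -0.001,"y": 0.001,"z": 0.003,"wx": 0,"wy": 0,"wz": 0,"claw": 0},
    {"x": -0.001,"y": 0.001,"z": 0.006,"wx": 0,"wy": 0,"wz": 0,"claw": 0},
    {"x": -0.001,"y": 0.001,"z": 0.008,"wx": 0,"wy": 0,"wz": 0,"claw": 0},
    {"x": -0.001,"y": 0.001,"z": 0.009,"wx": 0,"wy": 0,"wz": 0,"claw": 0},
    {"x": -0.001,"y": 0.001,"z": 0.01,"wx": 0,"wy": 0,"wz": 0,"claw": 0},
    {"x": -0.001,"y": 0.001,"z": 0.01,"wx": 0,"wy": 0,"wz": 0,"claw": 0},
  ],
)

```text
t: 11.48
position: [0.4849, -0.1554, 0.0498]
tool_rot: [-2.229, -2.213, -0.001]
ft_force: [-3.3, 0.8, 10.8]
gripper_width: 0.0516
```

Contact at about 11 N. Releasing and moving toward the tallest jar.

Request:
arm_command(
  deltas=[
    {"x": 0,"y": 0,"z": 0,"wx": 0,"wy": 0,"wz": 0,"claw": 0.8},
    {"x": 0,"y": 0,"z": 0,"wx": 0,"wy": 0,"wz": 0,"claw": 0.85},
    {"x": 0,"y": 0,"z": -0.03,"wx": 0,"wy": 0,"wz": 0,"claw": 0.9},
    {"x": 0,"y": 0,"z": -0.13,"wx": 0,"wy": 0,"wz": 0,"claw": 1},
    {"x": 0,"y": 0,"z": -0.24,"wx": 0,"wy": 0,"wz": 0,"claw": 1},
    {"x": -0.1,"y": -0.02,"z": -0.32,"wx": 0,"wy": 0,"wz": 0,"claw": 1},
    {"x": -0.22,"y": -0.04,"z": -0.34,"wx": 0,"wy": 0,"wz": 0,"claw": 1},
    {"x": -0.34,"y": -0.06,"z": -0.34,"wx": 0,"wy": 0,"wz": 0,"claw": 1},
    {"x": -0.46,"y": -0.08,"z": -0.34,"wx": 0,"wy": 0,"wz": 0,"claw": 1},
    {"x": -0.54,"y": -0.085,"z": -0.34,"wx": 0,"wy": 0,"wz": 0,"claw": 1},
  ],
)

```text
t: 12.72
position: [0.4388, -0.4283, 0.2203]
tool_rot: [2.232, 2.209, -0.002]
ft_force: [0.1, 0.7, 0.8]
gripper_width: 0.0881
```

```bash
python3 -c "
from h import *
st();s,im,d,W=wlook('w6')
print(disc(W,.4425,.398*-1,.088,.03),disc(W,.546,-.39,.06,.022))
print(plan(.4425,-.398,.037,0))"
```

```text
t 12.72 pos [ 0.4388 -0.4283  0.2203] w 0.0881 F [0.1 0.7 0.8]
(array([ 0.4422, -0.3989]), 0.03, array([ 0.4422, -0.3978,  0.0878]), 2848) (array([ 0.5446, -0.3908]), 0.022, array([ 0.5439, -0.3903,  0.0595]), 1340)
([0.0728, 0.0095, 0.3668, -0.0001, 0.0058, -0.0133], 'yaw', np.float64(-0.8))
```

View pics/w6.png

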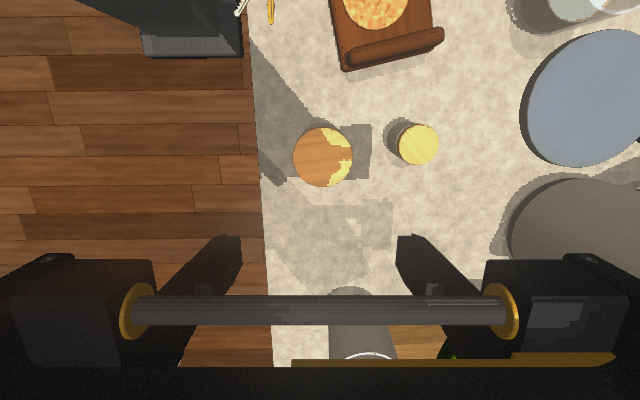

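The tallest jar's lid is at (323,157), position (0.442, −0.399). The third jar's lid is at (418,145), position (0.545, −0.391).

Request:
arm_command(
  deltas=[
    {"x": 0.055,"y": 0.005,"z": 0.05,"wx": 0,"wy": 0,"wz": -0.01,"claw": 1},
    {"x": 0.055,"y": 0.005,"z": 0.15,"wx": 0,"wy": 0,"wz": -0.01,"claw": 1},
    {"x": 0.055,"y": 0.005,"z": 0.25,"wx": 0,"wy": 0,"wz": -0.01,"claw": 1},
    {"x": 0.055,"y": 0.005,"z": 0.33,"wx": 0,"wy": 0,"wz": -0.01,"claw": 1},
    {"x": 0.055,"y": 0.005,"z": 0.365,"wx": 0,"wy": 0,"wz": -0.01,"claw": 1},
    {"x": 0.055,"y": 0.005,"z": 0.365,"wx": 0,"wy": 0,"wz": -0.01,"claw": 0.85},
    {"x": 0.055,"y": 0.005,"z": 0.365,"wx": 0,"wy": 0,"wz": -0.01,"claw": 0.65},
    {"x": 0.055,"y": 0.005,"z": 0.365,"wx": 0,"wy": 0,"wz": -0.01,"claw": 0},
    {"x": 0.055,"y": 0.005,"z": 0.365,"wx": 0,"wy": 0,"wz": -0.01,"claw": 0},
    {"x": 0.055,"y": 0.005,"z": 0.365,"wx": 0,"wy": 0,"wz": -0.01,"claw": 0},
  ],
)

```text
t: 14.02
position: [0.4438, -0.3983, 0.0381]
tool_rot: [2.216, 2.224, 0.001]
ft_force: [-2.4, 0.8, 8.0]
gripper_width: 0.0591
```

Request:
arm_command(
  deltas=[
    {"x": 0,"y": 0,"z": 0,"wx": 0,"wy": 0,"wz": 0,"claw": 0},
    {"x": 0,"y": 0,"z": -0.03,"wx": 0,"wy": 0,"wz": 0,"claw": 0},
    {"x": 0,"y": 0,"z": -0.1,"wx": 0,"wy": 0,"wz": 0,"claw": 0},
    {"x": 0,"y": 0,"z": -0.2,"wx": 0,"wy": 0,"wz": 0,"claw": 0},
    {"x": 0.04,"y": 0.02,"z": -0.28,"wx": 0,"wy": 0,"wz": 0,"claw": 0},
    {"x": 0.14,"y": 0.05,"z": -0.28,"wx": 0,"wy": 0,"wz": 0,"claw": 0},
    {"x": 0.24,"y": 0.08,"z": -0.28,"wx": 0,"wy": 0,"wz": 0,"claw": 0},
    {"x": 0.318,"y": 0.11,"z": -0.28,"wx": 0,"wy": 0,"wz": 0,"claw": 0},
    {"x": 0.318,"y": 0.11,"z": -0.28,"wx": 0,"wy": 0,"wz": 0,"claw": 0},
    {"x": 0.318,"y": 0.11,"z": -0.28,"wx": 0,"wy": 0,"wz": 0,"claw": 0},
  ],
)

```text
t: 15.28
position: [0.4974, -0.2389, 0.1771]
tool_rot: [2.217, 2.224, -0.0]
ft_force: [-0.2, 0.3, -3.0]
gripper_width: 0.0592
```

```bash
python3 -c "
from h import *
st();print(plan(.499,-.239,.0655,0));s,im,d,W=wlook('w7')
print(disc(W,.4858,-.1544,.097,.026))
b=disc(W,.448,.011,.069,.018);print(b)"
```

```text
t 15.28 pos [ 0.4974 -0.2389  0.1771] w 0.0592 F [-0.2  0.3 -3. ]
([0.0, 0.0032, 0.2233, 0.0004, 0.0006, 0.003], 'yaw', np.float64(0.18))
(array([ 0.4843, -0.1537]), 0.026, array([ 0.4843, -0.1531,  0.0968]), 3876)
None
```

View pics/w7.png

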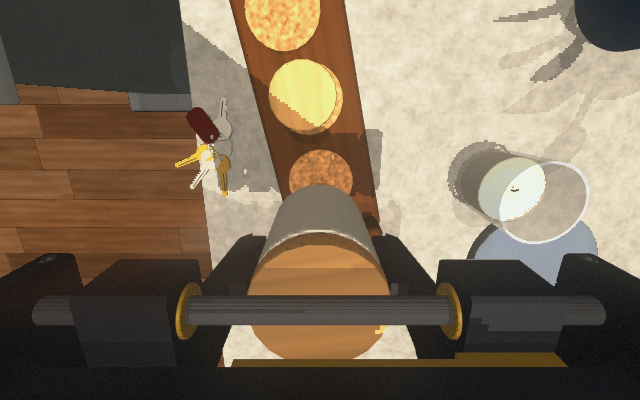

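The second jar stands on its coaster at (303,95), about 1.5 mm from the centre. The tallest jar is held upright over its own. Lowering it.

Request:
arm_command(
  deltas=[
    {"x": 0,"y": 0.003,"z": 0.05,"wx": 0,"wy": 0,"wz": 0,"claw": 0},
    {"x": 0,"y": 0.003,"z": 0.12,"wx": 0,"wy": 0,"wz": 0,"claw": 0},
    {"x": 0,"y": 0.003,"z": 0.18,"wx": 0,"wy": 0,"wz": 0,"claw": 0},
    {"x": 0,"y": 0.003,"z": 0.21,"wx": 0,"wy": 0,"wz": 0,"claw": 0},
    {"x": 0,"y": 0.003,"z": 0.222,"wx": 0,"wy": 0,"wz": 0,"claw": 0},
    {"x": 0,"y": 0.003,"z": 0.222,"wx": 0,"wy": 0,"wz": 0,"claw": 0},
    {"x": 0,"y": 0.003,"z": 0.222,"wx": 0,"wy": 0,"wz": 0,"claw": 0},
  ],
)

```text
t: 16.2
position: [0.4998, -0.2388, 0.0665]
tool_rot: [2.217, 2.224, 0.001]
ft_force: [-0.7, -0.8, -2.4]
gripper_width: 0.0588
```

```bash
python3 -c "
from h import *
st();print(plan(.499,-.239,.0612,0))"
```

```text
t 16.2 pos [ 0.4998 -0.2388  0.0665] w 0.0588 F [-0.7 -0.8 -2.4]
([-0.0004, -0.0017, 0.0105, 0.0015, 0.0006, 0.0032], 'yaw', np.float64(0.19))
```

Request:
arm_command(
  deltas=[
    {"x": 0,"y": -0.001,"z": 0.003,"wx": 0,"wy": 0,"wz": 0,"claw": 0},
    {"x": 0,"y": -0.001,"z": 0.006,"wx": 0,"wy": 0,"wz": 0,"claw": 0},
    {"x": 0,"y": -0.001,"z": 0.008,"wx": 0,"wy": 0,"wz": 0,"claw": 0},
    {"x": 0,"y": -0.001,"z": 0.009,"wx": 0,"wy": 0,"wz": 0,"claw": 0},
    {"x": 0,"y": -0.001,"z": 0.01,"wx": 0,"wy": 0,"wz": 0,"claw": 0},
    {"x": 0,"y": -0.001,"z": 0.01,"wx": 0,"wy": 0,"wz": 0,"claw": 0},
  ],
)

```text
t: 16.95
position: [0.4986, -0.2383, 0.0611]
tool_rot: [-2.218, -2.225, -0.001]
ft_force: [-2.6, 1.4, 5.7]
gripper_width: 0.0593
```

Contact at about 6 N. Releasing and going to the third jar.

Request:
arm_command(
  deltas=[
    {"x": 0,"y": 0,"z": 0,"wx": 0,"wy": 0,"wz": 0,"claw": 0.85},
    {"x": 0,"y": 0,"z": 0,"wx": 0,"wy": 0,"wz": 0,"claw": 0.9},
    {"x": 0,"y": 0,"z": -0.03,"wx": 0,"wy": 0,"wz": 0,"claw": 0.95},
    {"x": 0,"y": 0,"z": -0.13,"wx": 0,"wy": 0,"wz": 0,"claw": 1},
    {"x": 0,"y": 0,"z": -0.24,"wx": 0,"wy": 0,"wz": 0,"claw": 1},
    {"x": -0.1,"y": 0.03,"z": -0.3,"wx": 0,"wy": 0,"wz": 0,"claw": 1},
    {"x": -0.22,"y": 0.06,"z": -0.3,"wx": 0,"wy": 0,"wz": 0,"claw": 1},
    {"x": -0.32,"y": 0.092,"z": -0.3,"wx": 0,"wy": 0,"wz": 0,"claw": 1},
    {"x": -0.32,"y": 0.092,"z": -0.3,"wx": 0,"wy": 0,"wz": 0,"claw": 1},
  ],
)

```text
t: 18.08
position: [0.5442, -0.403, 0.2115]
tool_rot: [2.221, 2.218, -0.004]
ft_force: [-0.4, 0.1, -0.6]
gripper_width: 0.088
```

```bash
python3 -c "
from h import *
st();s,im,d,W=wlook('w8')
r=disc(W,.5446,-.3907,.06,.022);print(r);print(plan(*r[0],.018,0))
print(disc(W,.499,-.239,.111,.03))"
```

```text
t 18.07 pos [ 0.5442 -0.403   0.2115] w 0.088 F [-0.4  0.1 -0.6]
(array([ 0.5449, -0.391 ]), 0.0221, array([ 0.5449, -0.3898,  0.0597]), 1284)
([0.0187, 0.0008, 0.3861, -0.0002, 0.0013, 0.0008], 'yaw', np.float64(0.05))
(array([ 0.4984, -0.2506]), 0.0273, array([ 0.4989, -0.2581,  0.1105]), 1626)
```

View pics/w8.png

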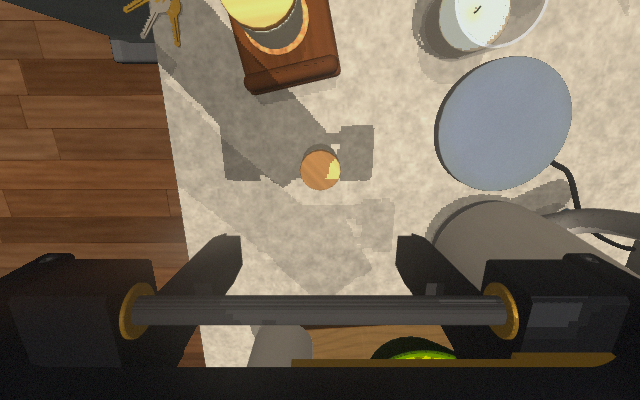

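The third jar's lid is at (320,170), position (0.545, −0.391). A kettle is near (480,235) and a plate at (505,120), so I'll check their clearance to the gripper body.

```bash
python3 -c "
from h import *
z=np.load('w8.npz');W=cloudw(z['d'],dict(position=z['pos'],tool_rot=z['rot']))
for lo,hi in((-.36,-.33),(-.39,-.36),(-.42,-.39),(-.46,-.42)):
  m=(W[...,1]>lo)&(W[...,1]<hi)&(W[...,2]>.07)&(W[...,2]<.3)&(W[...,0]>.57)&(z['d']>.2);m[250:]=0
  print(lo,m.sum(),W[m].min(0).round(3) if m.any() else '')
t=np.load('top0.npz');T=cloud('top',t['d'])
for lo,hi in((-.36,-.33),(-.39,-.36),(-.42,-.39),(-.46,-.42)):
  m=(T[...,1]>lo)&(T[...,1]<hi)&(T[...,2]>.07)&(T[...,2]<.4)&(T[...,0]>.57)
  print(lo,m.sum(),T[m].min(0).round(3) if m.any() else '')
"
```

```text
-0.36 0 
-0.39 0 
-0.42 0 
-0.46 3428 [ 0.718 -0.46   0.07 ]
-0.36 0 
-0.39 0 
-0.42 0 
-0.46 184 [ 0.719 -0.46   0.07 ]
```

Nothing is nearer than x = 0.718, so it's clear. Grasping.

Request:
arm_command(
  deltas=[
    {"x": 0.018,"y": 0.001,"z": 0.05,"wx": 0,"wy": 0,"wz": 0,"claw": 1},
    {"x": 0.018,"y": 0.001,"z": 0.15,"wx": 0,"wy": 0,"wz": 0,"claw": 1},
    {"x": 0.018,"y": 0.001,"z": 0.26,"wx": 0,"wy": 0,"wz": 0,"claw": 1},
    {"x": 0.018,"y": 0.001,"z": 0.35,"wx": 0,"wy": 0,"wz": 0,"claw": 1},
    {"x": 0.018,"y": 0.001,"z": 0.384,"wx": 0,"wy": 0,"wz": 0,"claw": 1},
    {"x": 0.018,"y": 0.001,"z": 0.384,"wx": 0,"wy": 0,"wz": 0,"claw": 0.7},
    {"x": 0.018,"y": 0.001,"z": 0.384,"wx": 0,"wy": 0,"wz": 0,"claw": 0.45},
    {"x": 0.018,"y": 0.001,"z": 0.384,"wx": 0,"wy": 0,"wz": 0,"claw": 0},
    {"x": 0.018,"y": 0.001,"z": 0.384,"wx": 0,"wy": 0,"wz": 0,"claw": 0},
    {"x": 0.018,"y": 0.001,"z": 0.384,"wx": 0,"wy": 0,"wz": 0,"claw": 0},
  ],
)

```text
t: 19.38
position: [0.546, -0.3894, 0.0192]
tool_rot: [2.217, 2.225, 0.0]
ft_force: [-0.1, 0.3, 3.4]
gripper_width: 0.0434
```

Request:
arm_command(
  deltas=[
    {"x": 0,"y": 0,"z": 0,"wx": 0,"wy": 0,"wz": 0,"claw": 0},
    {"x": 0,"y": 0,"z": -0.04,"wx": 0,"wy": 0,"wz": 0,"claw": 0},
    {"x": 0,"y": 0,"z": -0.14,"wx": 0,"wy": 0,"wz": 0,"claw": 0},
    {"x": 0,"y": 0,"z": -0.25,"wx": 0,"wy": 0,"wz": 0,"claw": 0},
    {"x": 0.04,"y": -0.02,"z": -0.34,"wx": 0,"wy": 0,"wz": 0,"claw": 0},
    {"x": 0.15,"y": -0.05,"z": -0.34,"wx": 0,"wy": 0,"wz": 0,"claw": 0},
    {"x": 0.27,"y": -0.08,"z": -0.34,"wx": 0,"wy": 0,"wz": 0,"claw": 0},
    {"x": 0.39,"y": -0.11,"z": -0.34,"wx": 0,"wy": 0,"wz": 0,"claw": 0},
    {"x": 0.51,"y": -0.14,"z": -0.34,"wx": 0,"wy": 0,"wz": 0,"claw": 0},
    {"x": 0.627,"y": -0.163,"z": -0.34,"wx": 0,"wy": 0,"wz": 0,"claw": 0},
  ],
)

```text
t: 20.62
position: [0.4623, -0.0742, 0.1893]
tool_rot: [2.218, 2.225, 0.002]
ft_force: [1.2, 0.3, -0.9]
gripper_width: 0.0431
```

Request:
arm_command(
  deltas=[
    {"x": 0,"y": 0,"z": 0,"wx": 0,"wy": 0,"wz": 0,"claw": 0},
    {"x": 0,"y": 0,"z": 0,"wx": 0,"wy": 0,"wz": 0,"claw": 0},
    {"x": 0,"y": 0,"z": 0,"wx": 0,"wy": 0,"wz": 0,"claw": 0},
  ],
)

```text
t: 21.0
position: [0.4634, -0.0778, 0.1889]
tool_rot: [2.22, 2.221, 0.0]
ft_force: [-0.2, -0.1, -1.2]
gripper_width: 0.0434
```

```bash
python3 -c "
from h import *
st();print(plan(.4635,-.0756,.046,0));s,im,d,W=wlook('w9')
print(disc(W,.448,.011,.069,.018))
"
```

```text
t 21.0 pos [ 0.4634 -0.0778  0.1889] w 0.0434 F [-0.2 -0.1 -1.2]
([0.0046, 0.0, 0.2858, 0.0008, 0.0006, 0.0005], 'yaw', np.float64(0.03))
(array([0.4469, 0.012 ]), 0.018, array([0.447 , 0.012 , 0.0687]), 1340)
```

View pics/w9.png

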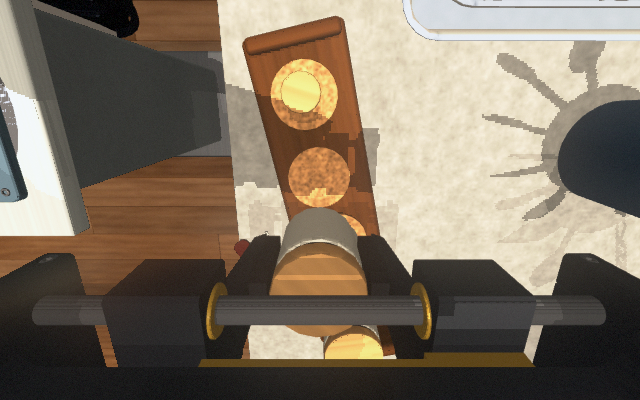

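The shortest jar is centred at (300,92), the target coaster is at (319,177), and the third jar is held upright. Lowering it.

Request:
arm_command(
  deltas=[
    {"x": 0.003,"y": 0,"z": 0.06,"wx": 0,"wy": 0,"wz": 0,"claw": 0},
    {"x": 0.003,"y": 0,"z": 0.15,"wx": 0,"wy": 0,"wz": 0,"claw": 0},
    {"x": 0.003,"y": 0,"z": 0.22,"wx": 0,"wy": 0,"wz": 0,"claw": 0},
    {"x": 0.003,"y": 0,"z": 0.265,"wx": 0,"wy": 0,"wz": 0,"claw": 0},
    {"x": 0.003,"y": 0,"z": 0.283,"wx": 0,"wy": 0,"wz": 0,"claw": 0},
    {"x": 0.003,"y": 0,"z": 0.283,"wx": 0,"wy": 0,"wz": 0,"claw": 0},
    {"x": 0.003,"y": 0,"z": 0.283,"wx": 0,"wy": 0,"wz": 0,"claw": 0},
  ],
)

```text
t: 21.92
position: [0.4638, -0.0749, 0.0478]
tool_rot: [2.217, 2.224, 0.002]
ft_force: [-0.3, 0.5, -0.9]
gripper_width: 0.0435
```

```bash
python3 -c "
from h import *
st();print(plan(.4635,-.0758,.0422,0))"
```

```text
t 21.93 pos [ 0.4638 -0.0749  0.0478] w 0.0435 F [-0.3  0.5 -0.9]
([-0.0019, -0.0007, 0.0113, 0.0015, 0.0002, 0.0028], 'yaw', np.float64(0.17))
```

Request:
arm_command(
  deltas=[
    {"x": -0.002,"y": -0.001,"z": 0.004,"wx": 0,"wy": 0,"wz": 0,"claw": 0},
    {"x": -0.002,"y": -0.001,"z": 0.007,"wx": 0,"wy": 0,"wz": 0,"claw": 0},
    {"x": -0.002,"y": -0.001,"z": 0.009,"wx": 0,"wy": 0,"wz": 0,"claw": 0},
    {"x": -0.002,"y": -0.001,"z": 0.01,"wx": 0,"wy": 0,"wz": 0,"claw": 0},
    {"x": -0.002,"y": -0.001,"z": 0.011,"wx": 0,"wy": 0,"wz": 0,"claw": 0},
    {"x": -0.002,"y": -0.001,"z": 0.011,"wx": 0,"wy": 0,"wz": 0,"claw": 0},
  ],
)

```text
t: 22.68
position: [0.4626, -0.0754, 0.042]
tool_rot: [-2.217, -2.225, -0.001]
ft_force: [-2.1, 0.7, 8.4]
gripper_width: 0.0431
```

Contact at about 8 N. Releasing, rising, and moving off so the cameras can see.

Request:
arm_command(
  deltas=[
    {"x": 0,"y": 0,"z": 0,"wx": 0,"wy": 0,"wz": 0,"claw": 0.7},
    {"x": 0,"y": 0,"z": 0,"wx": 0,"wy": 0,"wz": 0,"claw": 0.8},
    {"x": 0,"y": 0,"z": -0.03,"wx": 0,"wy": 0,"wz": 0,"claw": 0.85},
    {"x": 0,"y": 0,"z": -0.13,"wx": 0,"wy": 0,"wz": 0,"claw": 0.9},
    {"x": 0,"y": 0,"z": -0.24,"wx": 0,"wy": 0,"wz": 0,"claw": 0.9},
    {"x": 0,"y": 0,"z": -0.36,"wx": 0,"wy": 0,"wz": 0,"claw": 0.9},
    {"x": -0.1,"y": 0,"z": -0.44,"wx": 0,"wy": 0,"wz": 0,"claw": 0.9},
    {"x": -0.22,"y": 0,"z": -0.44,"wx": 0,"wy": 0,"wz": 0,"claw": 0.9},
    {"x": -0.34,"y": 0,"z": -0.44,"wx": 0,"wy": 0,"wz": 0,"claw": 0.9},
    {"x": -0.4,"y": 0,"z": -0.44,"wx": 0,"wy": 0,"wz": 0,"claw": 0.9},
  ],
)

```text
t: 23.92
position: [0.4622, -0.279, 0.2628]
tool_rot: [2.221, 2.22, -0.001]
ft_force: [0.9, 0.5, 0.7]
gripper_width: 0.079
```

Request:
arm_command(
  deltas=[
    {"x": -0.1,"y": 0,"z": 0,"wx": 0,"wy": 0,"wz": 0,"claw": 0.9},
    {"x": -0.1,"y": 0,"z": 0,"wx": 0,"wy": 0,"wz": 0,"claw": 0.9},
    {"x": -0.1,"y": 0,"z": 0,"wx": 0,"wy": 0,"wz": 0,"claw": 0.9},
  ],
)

```text
t: 24.3
position: [0.4633, -0.3248, 0.2619]
tool_rot: [-2.217, -2.225, -0.001]
ft_force: [-0.1, 0.2, -0.2]
gripper_width: 0.0787
```

```bash
python3 -c "
from h import *
st();s,im,d,W=wlook('w10')
C=[(.4479,.0107,.069,.018),(.4633,-.0768,.083,.022),(.4858,-.1544,.097,.026),(.499,-.239,.111,.03)]
im,d=robot.camera('top');cv2.imwrite('pics/t2.png',cv2.resize(im[120:240,260:460],None,fx=4,fy=4));T=cloud('top',d)
for c in C: print(c,'wrist',disc(W,*c),'top',disc(T,*c))
im,d=robot.camera('scene');cv2.imwrite('pics/s2.png',im)
st()
"
```

```text
t 24.3 pos [ 0.4633 -0.3248  0.2619] w 0.0787 F [-0.1  0.2 -0.2]
(0.4479, 0.0107, 0.069, 0.018) wrist None top (array([0.448 , 0.0119]), 0.0178, array([0.4478, 0.0119, 0.0687]), 95)
(0.4633, -0.0768, 0.083, 0.022) wrist None top (array([ 0.4625, -0.0769]), 0.0218, array([ 0.4627, -0.0766,  0.0832]), 144)
(0.4858, -0.1544, 0.097, 0.026) wrist (array([ 0.4844, -0.1552]), 0.0258, array([ 0.4839, -0.1638,  0.0966]), 1528) top (array([ 0.4877, -0.169 ]), 0.041, array([ 0.485 , -0.1541,  0.0972]), 207)
(0.499, -0.239, 0.111, 0.03) wrist (array([ 0.4979, -0.2388]), 0.0299, array([ 0.4976, -0.2383,  0.1108]), 2995) top (array([ 0.4989, -0.2379]), 0.0299, array([ 0.4984, -0.2381,  0.1111]), 284)
t 24.45 pos [ 0.4639 -0.3239  0.2617] w 0.0794 F [-0.3  0.9 -0.4]
```

View pics/w10.png

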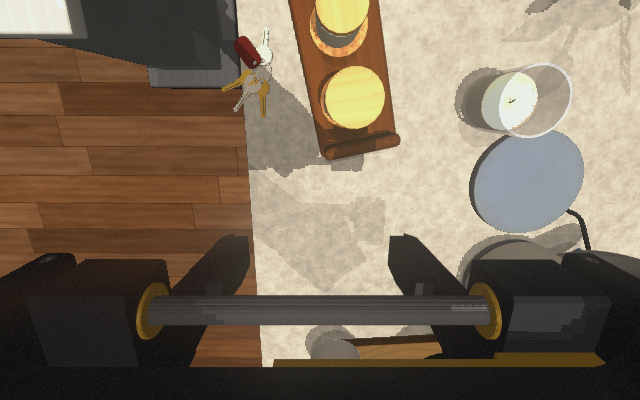

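View pics/s2.png

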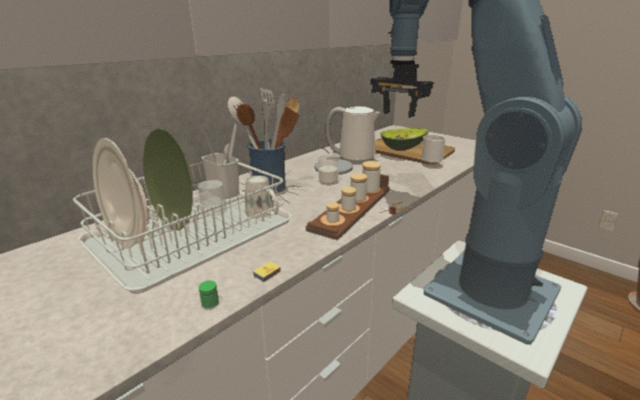

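View pics/t2.png

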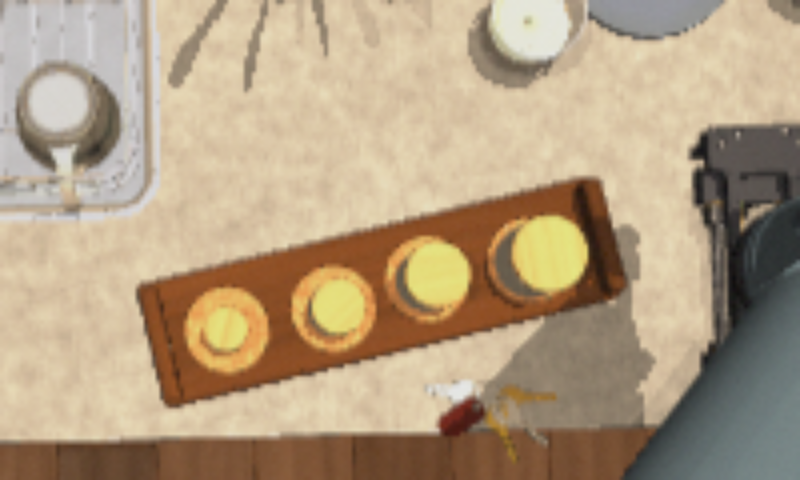

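All four jars stand on their coasters within about 1.5 mm of centre, with level lids at 69, 83, 97 and 111 mm. They step down from the tall panel to the lip, and the robot is clear of everything. In the crop their lids are at (226,328), (338,306), (437,273) and (550,253).

```bash
python3 -c "
from h import *
print(robot.close_job())"
```

```text
the job is handed in; nothing more can be done
None
```

All four white jars are upright on the spice board in height order, with the tallest next to the tall end panel and the shortest beside the low lip. I handed the job in at about 24.5 s; no verdict was reported.

- **Placement:** I moved the shortest first, then the second, the tallest and the third. I lowered each slowly until it touched its coaster, at about 6–11 N, before releasing.
- **Last checks:** The lid tops measured about 69, 83, 97 and 111 mm, which is what upright jars should give. The jars stood within about 1.5 mm of their coaster centres. The gripper was open and clear of everything, and the green look-alike was not moved.
- **Measurements that disagreed:** The top and wrist cameras differed by about 1 mm, within calibration. One top-view circle fit, on the second jar, was spoiled by stray points. The centre of its lid points and the wrist view both put that jar about 1–2 mm from its coaster centre.
- **Refused move:** My first move command was refused for missing keys and moved nothing.

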